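# Fold the dish-rack dividers flat with one stroke

### The arm

A 7-joint arm with a two-finger parallel gripper is mounted at the origin on the work surface. World frame = base frame: x ahead of the robot, y to its left, z up, the work surface at z = 0. Lengths are in m, angles in rad, forces in N, time in s.
With the tool pointing down it reaches from about 0.4 to 0.875 m from the base axis. Payload 19.3 kg.
Tool frame: the origin (TCP) lies between the finger pads; the fingertips stand 19 mm ahead of it and the grasp point (between the pads) is the TCP; x points along the fingers, y is the direction in which the jaws open and shut, and the axes are right-handed (so a half turn about x gives the same grasp; the last joint's range is limited). The gripper opens to 85 mm and grips with 20 to 120 N. Pads are 22 mm wide; open, the fingers measure 114 mm over their backs; the gripper's body (76 mm by 85 mm) begins 54 mm behind the grasp point. The pads swing forward as they close: fully open they stand 13 mm farther back than shut.
Start: joints at [1.044, 0.521, -0.036, 1.599, 0.021, 1.021, -0.113], TCP at [0.276, -0.561, 0.25] pointing down, gripper open.
Joint ranges: [-2.91, 2.91], [-0.3, 2.13], [-1.5, 1.42], [0.17, 2.43], [-1.26, 4.41], [0.16, 1.93], [-2.52, 2.52]. Speed limits (rad/s): [1.89, 1.89, 2.39, 2.39, 3.01, 3.01, 3.01].

### API

Orientations are given as [roll, pitch, yaw] about the fixed x, y, z axes, in that order (R = Rz(yaw) Ry(pitch) Rx(roll)).
In Python, from workcell import observe, grab_frame, camera_info, job_done gives the robot as it stands.
- The arm moves only by the shell command python3 -m jog 'ROWS' [FORCE]. ROWS is JSON, a list of rows, each an object of numbers: "grip": the opening, from 0 (shut) to 1 (fully open); "dx", "dy", "dz": the shift along the tool's x, y, z in units of 40 mm (1.0 is 40 mm); "rx", "ry", "rz": the turn, a rotation vector about the tool's x, y, z in rad. A call has 1 to 5 rows; each row is the pose to reach, as a shift and turn from the pose commanded when the call began, along the tool's axes at that moment; what a row does not reach only later rows make up. A row lasts 1/10 s, in which the tool goes at most 50 mm and 8.59 degrees, less where a joint would pass 70% of its speed; a pose out of reach is approached as far as the arm can. A call with a gripper value outside its range is refused whole. The fingers move at their own pace and stop on an object; FORCE is the grip in N (left out, the last holds). Time passes only in rows, so rows that repeat a pose let the fingers close. It gives the time, the measured TCP pose, the force and the opening at its end, in the units of the state.
- observe(): the state, without advancing time (a new reading comes with each control period).
- grab_frame(name): name is "scene" or "side" or "wrist"; returns the picture (384x512x3 uint8, blue, green, red); there is no depth.
- camera_info(name): a dict with "intrinsics" (3x3 intrinsics, pixels), "extrinsics" (4x4, takes a point from camera to world coordinates). Camera axes: x right, y down, z forward; pixel columns grow to the right and rows downward; lengths in m; the calibration is good to about 2 mm. A picture is of the moment at which its call begins: read the wrist's pose just before it. camera_info takes no time and is no camera call; for the wrist camera it gives the pose at the moment of the call.
- job_done(): hands the job in, once; it reports no verdict.
The state is a dict: "clock": time; "qpos": joint angles; "qd": joint speeds; "joint_efforts": joint torques, N m; "position": TCP position; "tool_rot": TCP orientation; "force": force on the tool from outside, world axes, zero at the start; "moment": the same for the moment, N m; "grip_width": finger opening in m.
Only numpy, scipy, OpenCV 4.12 (cv2) and the standard library are available. Lean on these libraries where they do the work, as an engineer would, in place of code of your own. Each camera call takes 0.05 s, during which the arm holds its last target. There are 200 camera calls.

### The job

Fold the five upright white plate dividers of the red dish rack down flat so that a pan can lie in it: run your fingertips gently along the row, starting at the cutlery-bin end, so that the dividers go down one after another in order, away from the bin. Only stroke them with the fingertips: do not grasp or lift anything, do not shift the rack, leave the cup, jar, ladle and coaster where they are, and finish with the hand clear.

Things in the scene. Friction and masses are not known exactly. Their poses are not given: they have to be found in the camera images.
- rack: Loose red plastic dish rack, about 1.6 kg, on rubber feet. Origin: centre of its underside, at counter height; z up. Its +y end carries the tilt-out cutlery bin. Inside its railing it is 210 mm along x, 332 mm along y; railing top 56 mm, rack floor 16 mm above the counter. The white dividers stand in a row along y at x = +35 mm, the cup in the -x half.
- row_start (a point): Point on the rack floor in the empty space between divider 1 and the bin-end railing, at x = 35, y = 132, z = 16 mm in the rack's frame: 34 mm to divider 1's axle, 34 mm to the railing. Outside that railing hangs the bin (y = 177 to 233 mm), up to 80 mm high over the counter.
- row_end (a point): Point on the rack floor at x = 35, y = -112, z = 16 mm in the rack's frame, just past the edge of divider 5 once folded; 54 mm of free floor on to the railing beyond.
- divider1 (a joint): Fold angle (rad) of divider 1 (nearest the bin): 0 = upright (a stop; it cannot lean to the bin), 1.53 = flat, pointing to rack -y. White grille of 6 mm bars, 70 mm wide (rack x), 41 mm tall above its axle, its top edge a free-turning roller. Stiff hinge: stays where left; about 0.4 N at its top folds it. It starts 0 to 0.45 rad over.
- axle1 (a point): Middle of divider 1's hinge axle, fixed on the rack at x = 35, y = 98, z = 19.5 mm in the rack's frame; axes as the rack's. The folded divider lies up to 10 mm above the rack floor: tips that run 12 to 20 mm above that floor fold it flat without scraping.
- divider2 (a joint): Fold angle (rad) of divider 2, same kind as divider 1.
- axle2 (a point): Middle of divider 2's hinge axle, fixed on the rack at x = 35, y = 56, z = 19.5 mm in the rack's frame; axes as the rack's. The folded divider lies up to 10 mm above the rack floor: tips that run 12 to 20 mm above that floor fold it flat without scraping.
- divider3 (a joint): Fold angle (rad) of divider 3, same kind as divider 1.
- axle3 (a point): Middle of divider 3's hinge axle, fixed on the rack at x = 35, y = 14, z = 19.5 mm in the rack's frame; axes as the rack's. The folded divider lies up to 10 mm above the rack floor: tips that run 12 to 20 mm above that floor fold it flat without scraping.
- divider4 (a joint): Fold angle (rad) of divider 4, same kind as divider 1.
- axle4 (a point): Middle of divider 4's hinge axle, fixed on the rack at x = 35, y = -28, z = 19.5 mm in the rack's frame; axes as the rack's. The folded divider lies up to 10 mm above the rack floor: tips that run 12 to 20 mm above that floor fold it flat without scraping.
- divider5 (a joint): Fold angle (rad) of divider 5 (farthest from the bin), same kind as divider 1.
- axle5 (a point): Middle of divider 5's hinge axle, fixed on the rack at x = 35, y = -70, z = 19.5 mm in the rack's frame; axes as the rack's. The folded divider lies up to 10 mm above the rack floor: tips that run 12 to 20 mm above that floor fold it flat without scraping.
- cup: Blue ceramic espresso cup with a handle, 58 mm across, 52 mm high, loose, standing in the -x half of the rack. Origin: centre of its underside. Leave alone.
- jar: Closed glass jar with a steel cap, 72 mm across, 100 mm high, standing on the counter beyond the rack's -y end. Origin: centre of its underside. Leave alone.
- ladle: Black nylon ladle lying on the counter on the rack's +x side; bowl 72 mm across, 26 mm high, handle reaching 240 mm from the bowl's centre to its own +y. Origin: under the bowl's centre. Leave alone.
- coaster: Round bamboo coaster, 96 mm across, 9 mm thick, lying on the counter beyond the rack's -y end. Origin: centre of its underside. Leave alone.

How it is judged:
On the way, in this order (a step that is already met when the one before it is completed fails the run):
1. divider 1 is folded flat (over 1.15 rad) by the fingertips passing over it (grasp point within 70 mm of its axle, seen from above) (value of joint divider1 above 1.15 rad and horizontal distance between the grasp point and axle1 below 0.07 m), for 0.05 s.
2. divider 2 is folded flat (over 1.15 rad) by the fingertips passing over it (grasp point within 70 mm of its axle, seen from above) (value of joint divider2 above 1.15 rad and horizontal distance between the grasp point and axle2 below 0.07 m), for 0.05 s.
3. divider 3 is folded flat (over 1.15 rad) by the fingertips passing over it (grasp point within 70 mm of its axle, seen from above) (value of joint divider3 above 1.15 rad and horizontal distance between the grasp point and axle3 below 0.07 m), for 0.05 s.
4. divider 4 is folded flat (over 1.15 rad) by the fingertips passing over it (grasp point within 70 mm of its axle, seen from above) (value of joint divider4 above 1.15 rad and horizontal distance between the grasp point and axle4 below 0.07 m), for 0.05 s.
5. divider 5 is folded flat (over 1.15 rad) by the fingertips passing over it (grasp point within 70 mm of its axle, seen from above) (value of joint divider5 above 1.15 rad and horizontal distance between the grasp point and axle5 below 0.07 m), for 0.05 s.
At the end, for the whole second after the job is handed in: All five dividers are folded past 1.15 rad (within about 25 degrees of flat), the rack stands on the counter within 20 mm of where it was, and cup, jar, ladle and coaster are upright as found and within 30 mm of where they were (value of joint each of divider1, divider2, divider3, divider4, divider5 above 1.15 rad and distance of rack from where it was at the start of the episode below 0.02 m and height (world z) of rack below 0.006 m and linear speed of rack below 0.02 m/s and distance of each of cup, jar, ladle, coaster from where it was at the start of the episode below 0.03 m and angle between each of cup, jar, ladle, coaster's own z axis and vertical below 0.3 rad); the robot touches nothing.
It fails at once if the rack is shifted by more than 20 mm, lifted or tipped (distance of rack from where it was at the start of the episode above 0.02 m or height (world z) of rack above 0.008 m or angle between rack's own z axis and vertical above 0.08 rad).
It fails at once if the fingers press on or pinch the rack or its dividers with more than 20 N (contact force between the fingers and rack above 20 N).
It fails at once if the cup, jar, ladle or coaster is moved or lifted by more than 30 mm, or tipped (distance of any of cup, jar, ladle, coaster from where it was at the start of the episode above 0.03 m or angle between any of cup, jar, ladle, coaster's own z axis and vertical above 0.3 rad).
It also fails if it takes over 48 s, if anything falls off the work surface, if the arm or the gripper's body presses on something with over 40 N, if the wrist force passes 120 N, or if a joint passes its speed limit or range.

## Working session

There is one attempt and no reset: what is moved stays moved. The work goes in short steps, Python scripts to look and compute and a shell command to move; the robot and the scene stay as the last step left them, time stands still between calls to the robot, and variables do not carry over. Pictures are saved under pics/ and viewed, on a budget of 10 in all, crops included, one or two more only if the job needs it, and the job is handed in when it is done.

```bash
mkdir -p pics; python3 - <<'E'
from workcell import *
import cv2
s=observe();print({k:s[k] for k in('clock','position','tool_rot','force','grip_width')})
for n in('scene','side'):
    cv2.imwrite(f'pics/{n}0.png',cv2.resize(grab_frame(n),(800,600),interpolation=cv2.INTER_CUBIC))
    c=camera_info(n);print(n,c)
E
```

```text
{'clock': 0.0, 'position': array([ 0.27551697, -0.56066054,  0.24974653]), 'tool_rot': array([-1.52446073,  1.56970801,  2.073926  ]), 'force': array([-0.18630358,  0.25832751,  0.28505464]), 'grip_width': 0.08546466394589512}
scene {'intrinsics': array([[463.87298386,   0.        , 254.99404728],
       [  0.        , 463.87298386, 195.73199983],
       [  0.        ,   0.        ,   1.        ]]), 'extrinsics': array([[ 0.09721425,  0.54884278, -0.83025357,  1.47616994],
       [ 0.99503328, -0.03565599,  0.09293773, -0.16750395],
       [ 0.02140469, -0.83516481, -0.5495831 ,  0.65438617],
       [ 0.        ,  0.        ,  0.        ,  1.        ]])}
side {'intrinsics': array([[358.29875738,   0.        , 257.16996162],
       [  0.        , 358.29875738, 196.77064111],
       [  0.        ,   0.        ,   1.        ]]), 'extrinsics': array([[ 0.94074859, -0.19734493,  0.27576633,  0.42102516],
       [-0.33905747, -0.53380797,  0.77465417, -0.58334906],
       [-0.0056678 , -0.82225545, -0.56909037,  0.44184599],
       [ 0.        ,  0.        ,  0.        ,  1.        ]])}
```

View pics/scene0.png

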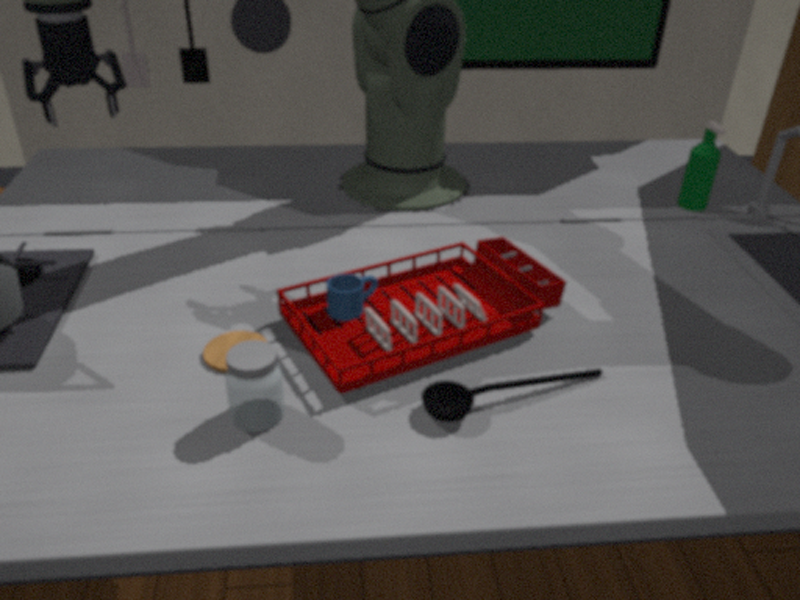

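View pics/side0.png

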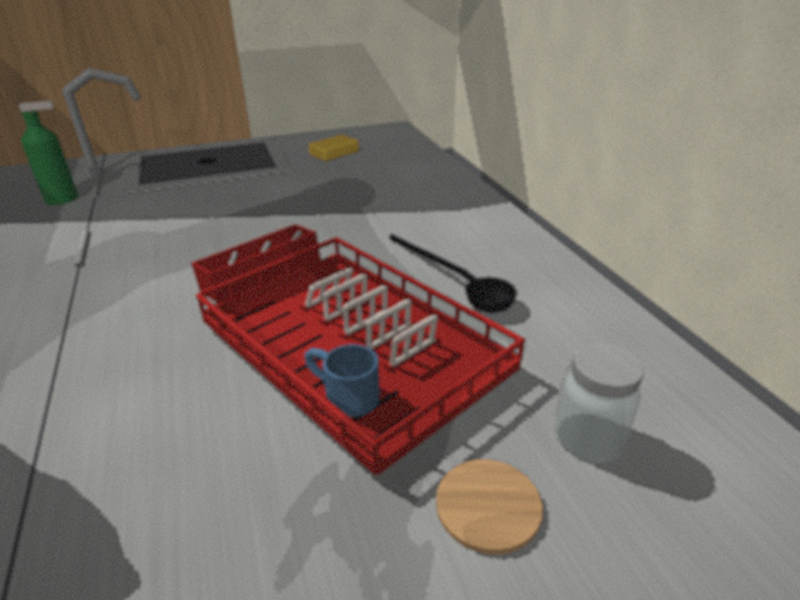

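Scene: the rack is in the middle with the bin end to the right (world +y), at about (520,270). The dividers run from (470,300) to (378,328), the cup is at (347,297), the jar at (255,385) and the ladle bowl at (447,400). I'll take enlarged crops to fit the rack pose.

```bash
python3 - <<'E'
from workcell import *
import cv2,numpy as np
a=grab_frame('side')[140:305,120:345]; b=grab_frame('scene')[148:255,175:365]
cv2.imwrite('pics/sidec.png',cv2.resize(a,None,fx=3.5,fy=3.5,interpolation=cv2.INTER_CUBIC))
cv2.imwrite('pics/scenec.png',cv2.resize(b,None,fx=4,fy=4,interpolation=cv2.INTER_CUBIC))
E
```

```text
(no output)
```

View pics/sidec.png

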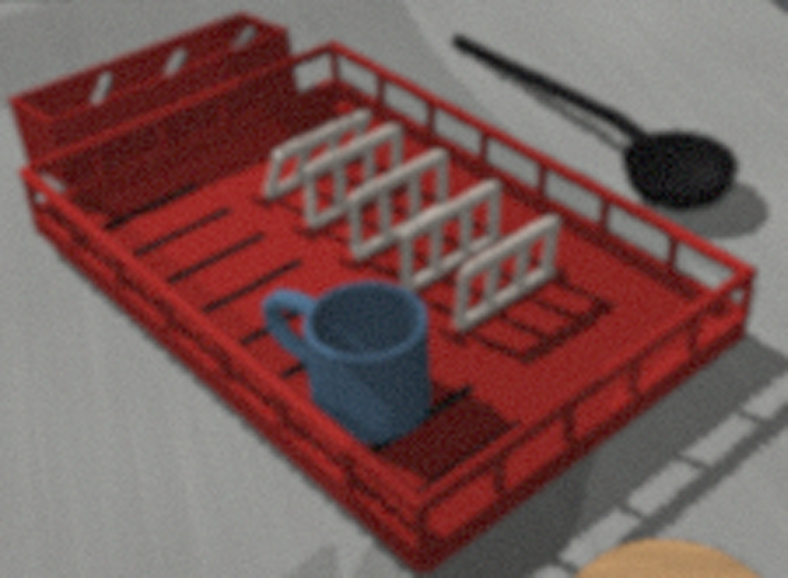

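View pics/scenec.png

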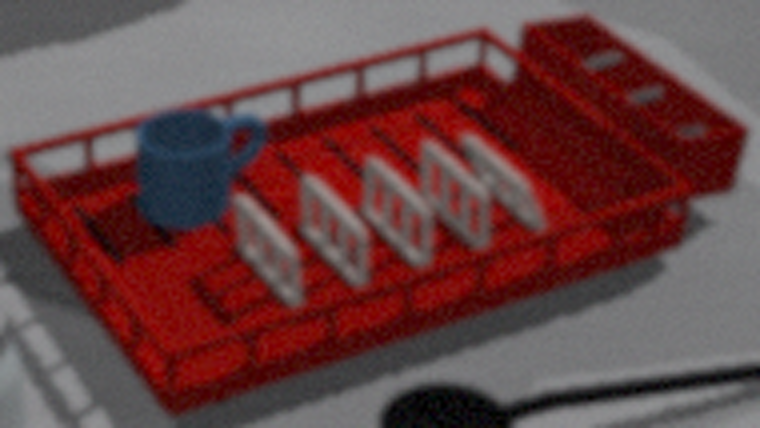

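Corners are clear in both crops. In the side crop they are at (27,172), (335,46), (750,270) and (422,492). In the scene crop they are at (485,36), (685,190), (172,358) and (17,155). Next I'll fit the pose and plan.

```bash
cat > h.py <<'E'
from workcell import *
import numpy as np
from scipy.spatial.transform import Rotation as R
from scipy.optimize import least_squares
def proj(n,P):
    c=camera_info(n);T=np.linalg.inv(c['extrinsics']);p=(T[:3,:3]@np.atleast_2d(P).T+T[:3,3:4])
    u=c['intrinsics']@p;return (u[:2]/u[2]).T
def rack(p,L):
    L=np.atleast_2d(L);c,s=np.cos(p[2]),np.sin(p[2])
    return np.c_[p[0]+c*L[:,0]-s*L[:,1],p[1]+s*L[:,0]+c*L[:,1],L[:,2]]
def togo(p,L,zt):  # p rack pose, L rack xy of TCP, zt world z of TCP; jaws along rack x
    s=observe();R0=R.from_euler('xyz',s['tool_rot']);
    c,sn=np.cos(p[2]),np.sin(p[2])
    best=None
    for sg in(1,-1):
        y=sg*np.array([c,sn,0]);x=np.array([0,0,-1.]);z=np.cross(x,y)
        rv=(R0.inv()*R.from_matrix(np.c_[x,y,z])).as_rotvec()
        if best is None or np.linalg.norm(rv)<np.linalg.norm(best):best=rv
    t=rack(p,[[L[0],L[1],zt]])[0]
    d=R0.inv().apply(t-s['position'])/.04
    print('target',t.round(4),'pos',s['position'].round(4),'d(units)',d.round(3),'rot',best.round(3),'F',s['force'].round(2),'w',round(s['grip_width'],4),'t',s['clock'])
E
python3 - <<'E'
from h import *
a,b=.107,.168
C=np.array([[-a,b,.055],[a,b,.055],[a,-b,.055],[-a,-b,.055]])
sd=np.array([[27,172],[335,46],[750,270],[422,492]])/3.5+[120,140]
sc=np.array([[485,36],[685,190],[172,358],[17,155]])/4+[175,148]
f=lambda p:np.r_[(proj('side',rack(p,C))-sd).ravel(),(proj('scene',rack(p,C))-sc).ravel()]
r=least_squares(f,[.6,0,0],loss='soft_l1');print(r.x,f(r.x).reshape(-1,2).round(1))
p=r.x
for i,y in enumerate([98,56,14,-28,-70]):
    L=[[0,y/1e3,.0195],[.07,y/1e3,.0195],[0,y/1e3,.0605],[.07,y/1e3,.0605]]
    print(i+1,((proj('side',rack(p,L))-[120,140])*3.5).round().tolist())
np.save('p.npy',p)
togo(p,(.035,.132),.25)
E
```

```text
[ 0.54839344 -0.04815746  0.40822902] [[ 2.2 -2.4]
 [-0.1 -1.2]
 [-1.  -0.8]
 [ 0.8 -0.4]
 [-0.4 -0.9]
 [-1.  -0.9]
 [-1.2 -2.5]
 [-0.2 -0.6]]
1 [[269.0, 192.0], [360.0, 149.0], [261.0, 134.0], [356.0, 92.0]]
2 [[311.0, 222.0], [404.0, 176.0], [305.0, 162.0], [401.0, 118.0]]
3 [[357.0, 254.0], [450.0, 204.0], [352.0, 193.0], [448.0, 145.0]]
4 [[405.0, 288.0], [499.0, 235.0], [402.0, 226.0], [500.0, 175.0]]
5 [[458.0, 325.0], [553.0, 268.0], [457.0, 262.0], [555.0, 206.0]]
target [0.5281 0.0869 0.25  ] pos [ 0.2756 -0.5608  0.25  ] d(units) [ 6.0000e-03 -1.1747e+01 -1.2808e+01] rot [-1.522e+00 -0.000e+00  1.000e-03] F [-0.82  1.25  0.66] w 0.0852 t 0.2
```

The fit agrees with the divider feet to a few mm, so I'll move over towards the row start at the current height with the fingers shutting.

```bash
python3 -m jog '[{"grip":0,"dy":-0.6,"dz":-0.65,"rx":-0.12},{"grip":0,"dy":-1.3,"dz":-1.4,"rx":-0.26},{"grip":0,"dy":-2.1,"dz":-2.25,"rx":-0.4},{"grip":0,"dy":-2.9,"dz":-3.1,"rx":-0.54},{"grip":0,"dy":-3.7,"dz":-3.95,"rx":-0.68}]' 20; python3 -c "
from h import *
togo(np.load('p.npy'),(.035,.132),.25)"
```

```text
target [0.5281 0.0869 0.25  ] pos [ 0.2756 -0.5608  0.25  ] d(units) [ 6.0000e-03 -1.1747e+01 -1.2808e+01] rot [-1.522e+00 -0.000e+00  1.000e-03] F [-0.82  1.25  0.66] w 0.0852 t 0.2$[0]: bad value
```

```bash
python3 -m jog '[{"grip":0.0,"dx":0,"dy":-0.6,"dz":-0.65,"rx":-0.12,"ry":0,"rz":0},{"grip":0.0,"dx":0,"dy":-1.3,"dz":-1.4,"rx":-0.26,"ry":0,"rz":0},{"grip":0.0,"dx":0,"dy":-2.1,"dz":-2.25,"rx":-0.4,"ry":0,"rz":0},{"grip":0.0,"dx":0,"dy":-2.9,"dz":-3.1,"rx":-0.54,"ry":0,"rz":0},{"grip":0.0,"dx":0,"dy":-3.7,"dz":-3.95,"rx":-0.68,"ry":0,"rz":0}]' 20; python3 -c "
from h import *
togo(np.load('p.npy'),(.035,.132),.25)"
```

```text
clock: 0.7
position: [0.3524, -0.3567, 0.2503]
tool_rot: [0.488, 1.571, -1.511]
force: [0.4, -0.9, 0.3]
grip_width: 0.0123
target [0.5281 0.0869 0.25  ] pos [ 0.3524 -0.3567  0.2503] d(units) [ 5.0000e-03 -6.1100e-01 -1.1911e+01] rot [-0.837  0.    -0.   ] F [ 0.37 -0.87  0.28] w 0.0123 t 0.7
```

```bash
python3 -m jog '[{"grip":0.0,"dx":0,"dy":-0.05,"dz":-1.15,"rx":-0.14,"ry":0,"rz":0},{"grip":0.0,"dx":0,"dy":-0.1,"dz":-2.3,"rx":-0.28,"ry":0,"rz":0},{"grip":0.0,"dx":0,"dy":-0.2,"dz":-3.4,"rx":-0.42,"ry":0,"rz":0},{"grip":0.0,"dx":0,"dy":-0.25,"dz":-4.6,"rx":-0.56,"ry":0,"rz":0},{"grip":0.0,"dx":0,"dy":-0.3,"dz":-5.8,"rx":-0.68,"ry":0,"rz":0}]'; python3 -c "
from h import *
togo(np.load('p.npy'),(.035,.132),.25)"
```

```text
clock: 1.2
position: [0.4391, -0.1412, 0.2505]
tool_rot: [0.536, 1.57, -0.784]
force: [0.9, -0.0, 0.7]
grip_width: 0.0002
target [0.5281 0.0869 0.25  ] pos [ 0.4391 -0.1412  0.2505] d(units) [ 0.011  3.572 -4.971] rot [-0.157  0.    -0.   ] F [ 0.92 -0.04  0.74] w 0.0002 t 1.2
```

```bash
python3 -m jog '[{"grip":0.0,"dx":0,"dy":0.7,"dz":-0.98,"rx":-0.08,"ry":0,"rz":0},{"grip":0.0,"dx":0,"dy":1.4,"dz":-1.95,"rx":-0.157,"ry":0,"rz":0},{"grip":0.0,"dx":0,"dy":2.1,"dz":-2.9,"rx":-0.157,"ry":0,"rz":0},{"grip":0.0,"dx":0,"dy":2.8,"dz":-3.9,"rx":-0.157,"ry":0,"rz":0},{"grip":0.0,"dx":0,"dy":3.57,"dz":-4.97,"rx":-0.157,"ry":0,"rz":0}]'; python3 -m jog '[{"grip":0.0,"dx":0,"dy":0,"dz":0,"rx":0,"ry":0,"rz":0},{"grip":0.0,"dx":0,"dy":0,"dz":0,"rx":0,"ry":0,"rz":0}]'; python3 -c "
from h import *
togo(np.load('p.npy'),(.035,.132),.12)"
```

```text
clock: 1.7
position: [0.5283, 0.0838, 0.2503]
tool_rot: [-0.255, 1.57, -1.423]
force: [0.9, -1.3, 0.5]
grip_width: 0.0
clock: 1.9
position: [0.5278, 0.0833, 0.2499]
tool_rot: [-2.255, 1.57, 2.862]
force: [-0.1, -0.8, -0.3]
grip_width: -0.0001
target [0.5281 0.0869 0.12  ] pos [0.5278 0.0833 0.2499] d(units) [ 3.248  0.044 -0.078] rot [-0.003 -0.     0.001] F [-0.14 -0.79 -0.34] w -0.0001 t 1.9
```

```bash
python3 -m jog '[{"grip":0.0,"dx":0.8,"dy":0.02,"dz":-0.04,"rx":0,"ry":0,"rz":0},{"grip":0.0,"dx":1.7,"dy":0.04,"dz":-0.08,"rx":0,"ry":0,"rz":0},{"grip":0.0,"dx":2.6,"dy":0.04,"dz":-0.08,"rx":0,"ry":0,"rz":0},{"grip":0.0,"dx":3.25,"dy":0.04,"dz":-0.08,"rx":0,"ry":0,"rz":0},{"grip":0.0,"dx":3.25,"dy":0.04,"dz":-0.08,"rx":0,"ry":0,"rz":0}]'; python3 - <<'E'
from h import *
import cv2
p=np.load('p.npy');togo(p,(.035,.132),.055)
s=observe();tip=s['position']-[0,0,.019]
o=[]
for n,(r0,c0) in dict(side=(110,130),scene=(120,230)).items():
    im=grab_frame(n)[r0:r0+150,c0:c0+130];im=cv2.resize(im,None,fx=3,fy=3,interpolation=cv2.INTER_CUBIC)
    print(n,((proj(n,tip)[0]-[c0,r0])*3).round(),((proj(n,rack(p,[.035,.132,.016]))[0]-[c0,r0])*3).round());o.append(im)
cv2.imwrite('pics/pre.png',np.hstack(o))
E
```

```text
clock: 2.4
position: [0.5264, 0.084, 0.1177]
tool_rot: [-1.711, 1.566, -2.88]
force: [0.6, 0.2, 0.9]
grip_width: 0.0003
target [0.5281 0.0869 0.055 ] pos [0.5264 0.084  0.1177] d(units) [ 1.567  0.076 -0.049] rot [-0.007 -0.001  0.005] F [0.59 0.18 0.88] w 0.0003 t 2.4
side [200. 123.] [213. 221.]
scene [257. 145.] [251. 232.]
```

View pics/pre.png

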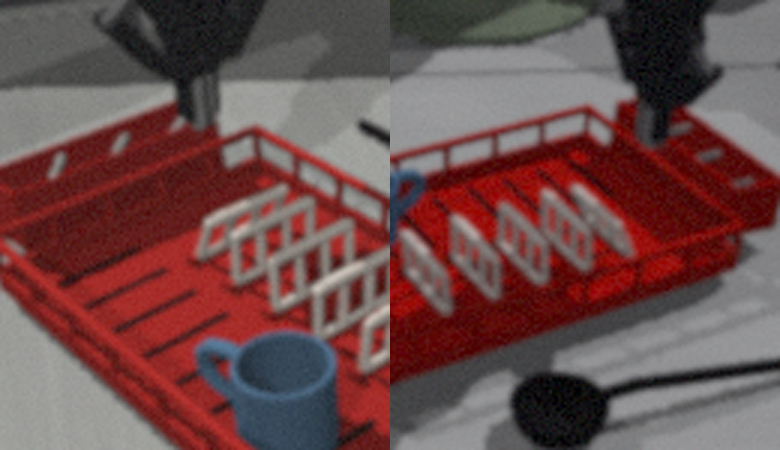

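Tips are where predicted, at about (203,127) in the side view and (262,145) in the scene view, over the empty space. I'll lower them in two stages.

```bash
python3 -m jog '[{"grip":0.0,"dx":0.4,"dy":0.04,"dz":0,"rx":0,"ry":0,"rz":0},{"grip":0.0,"dx":0.8,"dy":0.04,"dz":0,"rx":0,"ry":0,"rz":0},{"grip":0.0,"dx":1.2,"dy":0.04,"dz":0,"rx":0,"ry":0,"rz":0},{"grip":0.0,"dx":1.2,"dy":0.04,"dz":0,"rx":0,"ry":0,"rz":0},{"grip":0.0,"dx":1.2,"dy":0.04,"dz":0,"rx":0,"ry":0,"rz":0}]'; python3 -c "
from h import *
togo(np.load('p.npy'),(.035,.130),.05)"
```

```text
clock: 3.0
position: [0.53, 0.0863, 0.0731]
tool_rot: [1.249, 1.57, 0.081]
force: [1.3, 0.2, -0.3]
grip_width: 0.0001
target [0.5289 0.0851 0.05  ] pos [0.53   0.0863 0.0731] d(units) [ 0.577 -0.039  0.018] rot [-0.005  0.    -0.001] F [ 1.32  0.16 -0.32] w 0.0001 t 3.0
```

```bash
python3 -m jog '[{"grip":0.0,"dx":0.3,"dy":-0.03,"dz":0,"rx":0,"ry":0,"rz":0},{"grip":0.0,"dx":0.57,"dy":-0.03,"dz":0,"rx":0,"ry":0,"rz":0},{"grip":0.0,"dx":0.57,"dy":-0.03,"dz":0,"rx":0,"ry":0,"rz":0},{"grip":0.0,"dx":0.57,"dy":-0.03,"dz":0,"rx":0,"ry":0,"rz":0}]'; python3 -c "
from h import *
p=np.load('p.npy')
togo(p,(.035,.130),.05);togo(p,(.035,-.112),.05)"
```

```text
clock: 3.4
position: [0.5284, 0.086, 0.0493]
tool_rot: [-1.876, 1.57, -3.044]
force: [0.4, 0.8, -0.1]
grip_width: 0.0003
target [0.5289 0.0851 0.05  ] pos [0.5284 0.086  0.0493] d(units) [-0.018  0.004  0.026] rot [-0.005 -0.     0.001] F [ 0.45  0.76 -0.1 ] w 0.0003 t 3.4
target [ 0.625  -0.1371  0.05  ] pos [0.5284 0.086  0.0493] d(units) [-0.019  0.035  6.076] rot [-0.005 -0.     0.001] F [ 0.45  0.76 -0.1 ] w 0.0003 t 3.4
```

```bash
python3 -m jog '[{"grip":0.0,"dx":0,"dy":0,"dz":0.2,"rx":0,"ry":0,"rz":0},{"grip":0.0,"dx":0,"dy":0.01,"dz":0.4,"rx":0,"ry":0,"rz":0},{"grip":0.0,"dx":0,"dy":0.01,"dz":0.6,"rx":0,"ry":0,"rz":0},{"grip":0.0,"dx":0,"dy":0.01,"dz":0.8,"rx":0,"ry":0,"rz":0},{"grip":0.0,"dx":0,"dy":0.01,"dz":1.0,"rx":0,"ry":0,"rz":0}]'; python3 -m jog '[{"grip":0.0,"dx":0,"dy":0,"dz":0.2,"rx":0,"ry":0,"rz":0},{"grip":0.0,"dx":0,"dy":0,"dz":0.4,"rx":0,"ry":0,"rz":0}]';  python3 - <<'E'
from h import *
import cv2
p=np.load('p.npy');togo(p,(.035,-.112),.05)
im=grab_frame('side')[120:290,120:320];cv2.imwrite('pics/s1.png',cv2.resize(im,None,fx=3,fy=3,interpolation=cv2.INTER_CUBIC))
E
```

```text
clock: 3.9
position: [0.5448, 0.0484, 0.0495]
tool_rot: [-1.641, 1.571, -2.81]
force: [-0.0, -0.6, 0.5]
grip_width: 0.0002
clock: 4.1
position: [0.5512, 0.0338, 0.0495]
tool_rot: [1.915, 1.571, 0.747]
force: [-0.9, 3.5, 0.1]
grip_width: -0.0002
target [ 0.625  -0.1371  0.05  ] pos [0.5512 0.0338 0.0495] d(units) [-0.012  0.023  4.654] rot [-0.005 -0.    -0.   ] F [-0.86  3.5   0.06] w -0.0002 t 4.1
```

View pics/s1.png

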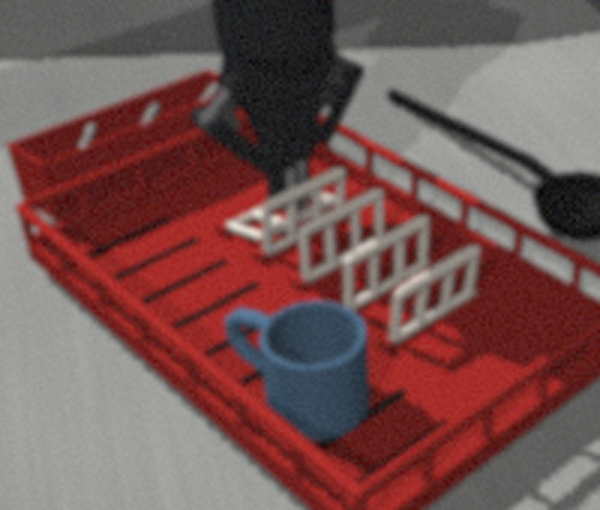

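Divider 1 lies flat at (285,215), the tips are now at divider 2, the other four stand, and the rack hasn't moved. I'll continue the stroke.

```bash
python3 -m jog '[{"grip":0.0,"dx":0,"dy":0,"dz":0.2,"rx":0,"ry":0,"rz":0},{"grip":0.0,"dx":0,"dy":0,"dz":0.4,"rx":0,"ry":0,"rz":0},{"grip":0.0,"dx":0,"dy":0.01,"dz":0.6,"rx":0,"ry":0,"rz":0},{"grip":0.0,"dx":0,"dy":0.01,"dz":0.8,"rx":0,"ry":0,"rz":0},{"grip":0.0,"dx":0,"dy":0.01,"dz":1.0,"rx":0,"ry":0,"rz":0}]'; python3 -m jog '[{"grip":0.0,"dx":0,"dy":0,"dz":0.2,"rx":0,"ry":0,"rz":0},{"grip":0.0,"dx":0,"dy":0,"dz":0.4,"rx":0,"ry":0,"rz":0},{"grip":0.0,"dx":0,"dy":0,"dz":0.6,"rx":0,"ry":0,"rz":0},{"grip":0.0,"dx":0,"dy":0.01,"dz":0.8,"rx":0,"ry":0,"rz":0},{"grip":0.0,"dx":0,"dy":0.01,"dz":1.0,"rx":0,"ry":0,"rz":0}]';  python3 - <<'E'
from h import *
import cv2
p=np.load('p.npy');togo(p,(.035,-.112),.05)
im=grab_frame('side')[120:290,120:320];cv2.imwrite('pics/s2.png',cv2.resize(im,None,fx=3,fy=3,interpolation=cv2.INTER_CUBIC))
E
```

```text
clock: 4.65
position: [0.5672, -0.0028, 0.0495]
tool_rot: [-0.884, 1.571, -2.052]
force: [-1.7, 2.7, 0.4]
grip_width: -0.0001
clock: 5.15
position: [0.5834, -0.0394, 0.0495]
tool_rot: [0.917, 1.571, -0.251]
force: [0.1, -0.3, -0.1]
grip_width: -0.0003
target [ 0.625  -0.1371  0.05  ] pos [ 0.5834 -0.0394  0.0495] d(units) [-0.012 -0.     2.653] rot [-0.005  0.    -0.   ] F [ 0.05 -0.32 -0.12] w -0.0003 t 5.15
```

View pics/s2.png

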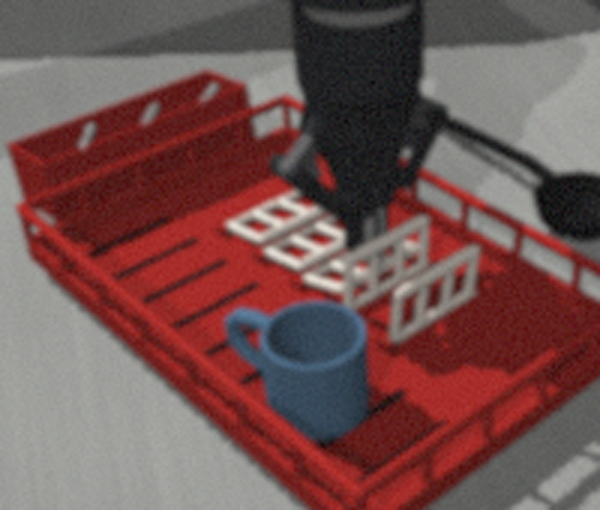

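Dividers 1 to 3 are flat, and 4 and 5 stand at (385,260) and (435,295). Now the rest of the row.

```bash
python3 -m jog '[{"grip":0.0,"dx":0,"dy":0,"dz":0.2,"rx":0,"ry":0,"rz":0},{"grip":0.0,"dx":0,"dy":0,"dz":0.4,"rx":0,"ry":0,"rz":0},{"grip":0.0,"dx":0,"dy":0,"dz":0.6,"rx":0,"ry":0,"rz":0},{"grip":0.0,"dx":0,"dy":0,"dz":0.8,"rx":0,"ry":0,"rz":0},{"grip":0.0,"dx":0,"dy":0,"dz":1.0,"rx":0,"ry":0,"rz":0}]'; python3 -m jog '[{"grip":0.0,"dx":0,"dy":0,"dz":0.2,"rx":0,"ry":0,"rz":0},{"grip":0.0,"dx":0,"dy":0,"dz":0.4,"rx":0,"ry":0,"rz":0},{"grip":0.0,"dx":0,"dy":0,"dz":0.6,"rx":0,"ry":0,"rz":0},{"grip":0.0,"dx":0,"dy":0,"dz":0.8,"rx":0,"ry":0,"rz":0},{"grip":0.0,"dx":0,"dy":0,"dz":1.0,"rx":0,"ry":0,"rz":0}]'; python3 -m jog '[{"grip":0.0,"dx":0,"dy":0,"dz":0.2,"rx":0,"ry":0,"rz":0},{"grip":0.0,"dx":0,"dy":0,"dz":0.4,"rx":0,"ry":0,"rz":0},{"grip":0.0,"dx":0,"dy":0,"dz":0.6,"rx":0,"ry":0,"rz":0},{"grip":0.0,"dx":0,"dy":0,"dz":0.6,"rx":0,"ry":0,"rz":0}]'; python3 - <<'E'
from h import *
import cv2
p=np.load('p.npy');togo(p,(.035,-.112),.05)
im=grab_frame('side')[120:290,120:320];cv2.imwrite('pics/s3.png',cv2.resize(im,None,fx=3,fy=3,interpolation=cv2.INTER_CUBIC))
E
```

```text
clock: 5.7
position: [0.599, -0.0764, 0.0495]
tool_rot: [0.394, 1.571, -0.774]
force: [-0.2, 0.3, 0.7]
grip_width: -0.0
clock: 6.2
position: [0.6143, -0.113, 0.0493]
tool_rot: [-1.908, 1.57, -3.076]
force: [-2.1, -0.2, -0.6]
grip_width: 0.0
clock: 6.6
position: [0.6242, -0.1358, 0.0495]
tool_rot: [0.488, 1.57, -0.681]
force: [-0.7, -0.4, 0.1]
grip_width: 0.0003
target [ 0.625  -0.1371  0.05  ] pos [ 0.6242 -0.1358  0.0495] d(units) [-0.012  0.005  0.035] rot [-0.007  0.001 -0.   ] F [-0.69 -0.39  0.1 ] w 0.0003 t 6.6
```

View pics/s3.png

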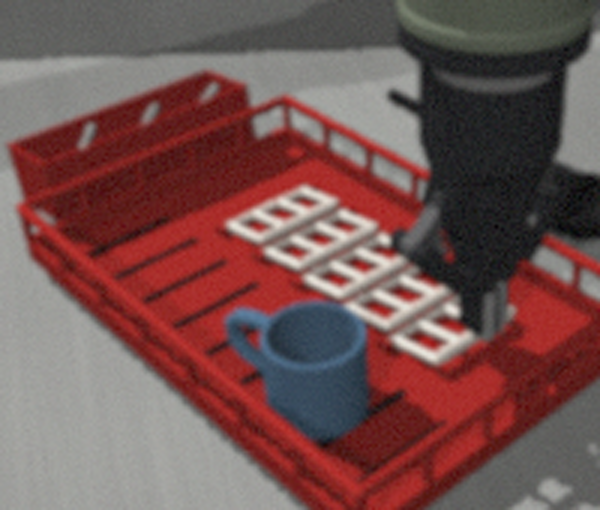

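All five dividers lie flat and the rack is in place. I'll lift straight up.

```bash
python3 -m jog '[{"grip":0.0,"dx":-0.4,"dy":0,"dz":0,"rx":0,"ry":0,"rz":0},{"grip":0.0,"dx":-1.2,"dy":0,"dz":0,"rx":0,"ry":0,"rz":0},{"grip":0.0,"dx":-2.2,"dy":0,"dz":0,"rx":0,"ry":0,"rz":0},{"grip":0.0,"dx":-3.2,"dy":0,"dz":0,"rx":0,"ry":0,"rz":0},{"grip":0.0,"dx":-4.2,"dy":0,"dz":0,"rx":0,"ry":0,"rz":0}]'; python3 -m jog '[{"grip":0.0,"dx":0,"dy":0,"dz":0,"rx":0,"ry":0,"rz":0},{"grip":0.0,"dx":0,"dy":0,"dz":0,"rx":0,"ry":0,"rz":0},{"grip":0.0,"dx":0,"dy":0,"dz":0,"rx":0,"ry":0,"rz":0}]'; python3 - <<'E'
from h import *
import cv2
cv2.imwrite('pics/s4.png',cv2.resize(grab_frame('side')[100:384],None,fx=1.5,fy=1.5,interpolation=cv2.INTER_CUBIC))
E
```

```text
clock: 7.15
position: [0.6235, -0.1336, 0.2205]
tool_rot: [1.359, 1.57, 0.192]
force: [0.9, -1.2, -0.4]
grip_width: 0.0002
clock: 7.45
position: [0.6233, -0.1341, 0.2172]
tool_rot: [-2.036, 1.57, 3.08]
force: [-0.2, 0.1, -0.6]
grip_width: -0.0001
```

View pics/s4.png

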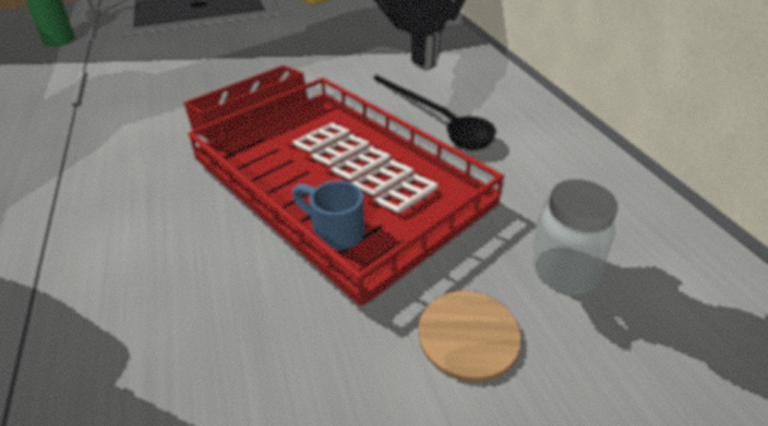

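The hand is clear, all five dividers are flat, and nothing else has moved, so I'm handing in.

```bash
python3 -c "
from workcell import *
print(job_done())"
```

```text
the job is handed in; nothing more can be done
None
```

All five dividers are folded flat, and the job was handed in at about 7.5 s on the robot's clock. I located the rack from the two fixed cameras, with corners fitting to within about 3 pixels. I lowered the shut fingertips into the gap at the bin end and ran them once along the row, about 14 mm above the rack floor, then lifted clear.

- **Order:** the pictures taken during the stroke show the dividers going down in sequence from the bin end.
- **Force:** the wrist readings at the end of each move during the stroke stayed below about 4 N. I have no readings from between those points.
- **Final picture:** all five lie flat. The rack, cup, jar, ladle and coaster appear where they started, judged by eye and not measured. The hand is about 0.2 m up, with the gripper empty and shut.

No check failed or disagreed. The first jog command was refused because its rows left out some values, and nothing moved. Handing in gave no verdict.

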